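# Re-hang the splash guard on the freshly filled topping station

## Robot

A 6-joint arm with a two-finger parallel gripper is mounted at the origin on the work surface. World frame = base frame: x ahead of the robot, y to its left, z up, the work surface at z = 0. Lengths are in m, angles in degrees, forces in N, time in s.
With the tool pointing down it reaches from about 0.4 to 0.825 m from the base axis. Payload 7 kg.
Tool frame: the origin (TCP) lies midway between the tips of the shut fingers; the grasp point (between the pads) lies 19 mm behind it; z points along the fingers, y is the direction in which the jaws open and shut (so a half turn about z gives the same grasp; the last joint's range is limited). The gripper opens to 88 mm and grips with 3 to 60 N. Pads are 19 mm wide; open, the fingers measure 130 mm over their backs; the gripper's body (78 mm by 193 mm) begins 47 mm behind the grasp point.
Start: joints at [-47.321, 20.546, 0.682, 0, -70.136, -16.507], TCP at [0.298, -0.606, 0.227] pointing down, gripper open.
Joint ranges: [-176.03, 176.03], [-82.01, 121.73], [-58.28, 71.71], [-173.87, 95.51], [-174.79, -0.11], [-173.66, 173.66]. Speed limits (degrees/s): [136.94, 136.94, 172.46, 180, 180, 180].

## Interface

Orientations are given as [roll, pitch, yaw] about the fixed x, y, z axes, in that order (R = Rz(yaw) Ry(pitch) Rx(roll)).
In Python, from plant import sensors, cams, job gives the robot as it stands.
- The arm moves only by the tool move_arm, never from a script. Its argument "commands" is a list of rows, each a list of 7 numbers: the finger opening in cm, from 0 to 8.76, then the shift along the tool's x, y, z in cm, then the turn, a rotation vector about the tool's x, y, z in rad. In form: [[hand, x, y, z, wx, wy, wz], ...]. A call has exactly 8 rows; each row is the pose to reach, as a shift and turn from the pose commanded when the call began, along the tool's axes at that moment; what a row does not reach only later rows make up. A row lasts 1/8 s, in which the tool goes at most 62.5 mm and 10.7 degrees, less where a joint would pass 70% of its speed; a pose out of reach is approached as far as the arm can. A call with a gripper value outside its range is refused whole. The fingers move at their own pace and stop on an object; the grip force is fixed at half the most. Time passes only in rows, so rows that repeat a pose let the fingers close, or fill a call up. It gives the time, the measured TCP pose, the force and the opening at its end, in the units of the state.
- sensors.get_obs(): the state, without advancing time (a new reading comes with each control period).
- cams.snapshot(name): name is "scene" or "top" or "wrist"; returns a dict with "frame" (480x640x3 uint8, red, green, blue), "camera_matrix" (3x3 intrinsics, pixels), "R" (3x3) and "t" (3): a world point X has camera coordinates R X + t. Camera axes: x right, y down, z forward; pixel columns grow to the right and rows downward; lengths in m; the calibration is good to about 2 mm. The wrist camera is an equidistant fisheye: a pixel r from the principal point sees the ray r / f radians off the axis. A picture is of the moment at which its call begins. There is no depth.
- job.close_job(): hands the job in, once; it reports no verdict.
The state is a dict: "clock": time; "joint_pos": joint angles; "qvel": joint speeds; "tau": joint torques, N m; "tool_pos": TCP position; "orientation": TCP orientation; "force": force on the tool from outside, world axes, zero at the start; "moment": the same for the moment, N m; "opening": finger opening in m.
Only numpy, scipy, OpenCV 4.12 (cv2) and the standard library are available. Lean on these libraries where they do the work, as an engineer would, in place of code of your own. Each camera call takes 0.05 s, during which the arm holds its last target.

## Task

The splash guard hangs at the topping station with the empty pan; the station with the pan full of eggs has none. Squeeze the two finger tabs together to draw the sprung hinge pins, lift the guard straight off, and gently drop it into the hanging frame of the full station, feeling for the slots because that frame's exact place is not known; then let the pins spring fully home so that the guard hangs locked, facing the same way as before. Do not force it, and do not disturb the other things on the counter.

Things in the scene. Friction and masses are not known exactly. Their poses are not given: they have to be found in the camera images.
- guard: Splash guard, about 0.45 kg: clear panel 130 mm wide, 5 mm thick (z -8 to -93 mm, x +5.5 to +10.5 mm) under an aluminium hinge barrel 22 mm thick, with a round nose 10 mm thick at each end (|y| 72 to 84 mm, coned shoulders). Origin: middle of the hinge line; y along it, z up. Hung home, the origin is 140 mm above the counter and the axes point like the station's.
- guard_grip (a point): Middle between the guard's two black finger tabs, 38 mm above the hinge line: squeeze here from above, closing along the guard's y. Tabs 24 mm (x) by 8 mm (y), from 20 to 52 mm above the hinge line; 64 mm over their outer faces at rest, 36 mm when squeezed to the stops. Squeezed, the pins lie inside the noses and the guard goes straight up or down; pins out, it is locked.
- pin_left (a joint): Sprung pin, 7 mm thick, with its tab, on the guard's +y side: 0 = fully out (tip at |y| = 98 mm), 0.014 m = fully drawn in. Its spring pushes out with 4 N at 0 and 8 N at 0.014; a grip of 25 to 40 N draws both pins and carries the guard.
- pin_right (a joint): The same on the guard's -y side.
- old_station: Station: foot plate 280 x 210 x 6 mm with a steel pan (165 x 160 mm, rim 73 mm high) and a steel hanging frame of two posts. Origin: on the counter, midway between the posts in y; x points away from the pan (pan centre at x = -115 mm), y along the hinge line, z up. Its pan holds only a small cup. The guard hangs here at the start; its frame's hinge line is at x = 14 mm.
- new_station: Station: foot plate 280 x 210 x 6 mm with a steel pan (165 x 160 mm, rim 73 mm high) and a steel hanging frame of two posts. Origin: on the counter, midway between the posts in y; x points away from the pan (pan centre at x = -115 mm), y along the hinge line, z up. Its pan is full of white eggs; its frame is empty. It is built like the old station, but see new_hinge.
- old_hinge (a point): Middle of the old frame's hinge line, 140 mm up. In each post's inner half (|y| 72 to 84 mm) is an open-topped slot 13.4 mm wide in x, bottom 135 mm up, between flat-topped cheeks 150 mm up, each 20.2 mm on in x. Behind it the keeper (|y| 87 to 97 mm, top 156 mm up) has a closed window 134 to 146 mm up for the pin. Play along y about 2 mm.
- new_hinge (a point): Above the new station's origin, 140 mm up; slots as at old_hinge. THIS frame is adjustable: it is clamped with its hinge line 4 to 24 mm from this point along the station's +x (y and z true; it does not give way); no reading shows where: feel for the slots. Beside them the noses land on the cheek tops (guard origin 155 mm up); over them they drop 15 mm more. A stay bar 53 mm up stops the panel's foot.
- portion_cup: Small white cup, 56 mm wide, 35 mm high, in the empty pan; leave alone. Origin at its foot.
- sauce_bottle: Amber bottle, 56 mm wide, 170 mm high, standing on the counter; leave alone. Origin at its foot.
- bowl: White bowl, 130 mm wide, 50 mm high; leave alone. Origin at its foot.
- serving_spoon: Steel serving spoon, 220 mm long, lying on the counter; leave alone. Origin under its middle.
- shaker: Glass shaker, 48 mm wide, 90 mm high; leave alone. Origin at its foot.
- pickle_jar: Green glass jar, 80 mm wide, 120 mm high; leave alone. Origin at its foot.
- cup_stack: White cup, 84 mm wide, 110 mm high; leave alone. Origin at its foot.

How it is judged:
By the outcome, as a careful person would: the job done as asked, in the order asked, and still so for the second after the job is handed in, with the robot touching nothing.
It also fails if it takes over 72 s, if anything falls off the work surface, if the arm or the gripper's body presses on something with over 40 N, if the wrist force passes 120 N, or if a joint passes its speed limit or range.

## Working session

There is one attempt and no reset: what is moved stays moved. The work goes in short steps, Python scripts to look and compute and a tool call to move; the robot and the scene stay as the last step left them, time stands still between calls to the robot, and variables do not carry over. Pictures are saved under pics/ and viewed, and the job is handed in when it is done.

Besides the shell and the picture viewer there is one more tool, called after "Emit:" as name(argument=value, ...), one argument or row to a line, values as JSON. move_arm: Moves the arm, as the interface text tells. Its arguments: {"type":"object","properties":{"commands":{"type":"array"}},"required":["commands"]}

```bash
mkdir -p pics; ls; python3 - <<'E'
from plant import sensors, cams, job
import cv2,numpy as np
print(sensors.get_obs())
for n in ["scene","top","wrist"]:
    s=cams.snapshot(n); cv2.imwrite(f"pics/{n}0.png",s["frame"][:,:,::-1])
    print(n,s["camera_matrix"].tolist(),s["R"].round(4).tolist(),s["t"].round(4).tolist())
    np.savez(f"{n}0.npz",**s)
E
```

```text
pics
{'clock': 0.0, 'joint_pos': array([-4.73202021e+01,  2.05923303e+01,  6.33604638e-01, -2.02793629e-02,
       -7.01374840e+01, -1.65069712e+01]), 'qvel': array([-0.03490668,  0.11687293,  0.06546802,  0.06907588, -0.02888454,
        0.07874401]), 'tau': array([-1.84200426e-04, -5.82722247e+01,  2.93054473e+01,  6.99724987e+00,
        6.84153638e-03, -1.90401124e-04]), 'tool_pos': array([ 0.29748166, -0.60535267,  0.22561082]), 'orientation': array([ 1.79902339e+02, -9.06081659e-03, -1.53834072e+02]), 'force': array([-0.23431975, -0.34202368, -0.3091075 ]), 'moment': array([-0.01627865,  0.00544754, -0.03814807]), 'opening': 0.0875699543444403}
scene [[542.1822377565595, 0.0, 321.036058762883], [0.0, 542.1822377565595, 249.17798951860118], [0.0, 0.0, 1.0]] [[-0.6647, 0.747, -0.0124], [0.6381, 0.559, -0.5294], [-0.3886, -0.3598, -0.8483]] [0.3928, -0.3302, 1.6367]
top [[498.63708077636477, 0.0, 319.9542035394527], [0.0, 498.63708077636477, 238.69225592708304], [0.0, 0.0, 1.0]] [[0.0126, -0.9999, 0.006], [-0.9908, -0.0133, -0.1348], [0.1349, -0.0042, -0.9908]] [-0.0145, 0.5857, 1.5306]
wrist [[371.64829954431775, 0.0, 323.0988592123514], [0.0, 371.64829954431775, 233.27935836967862], [0.0, 0.0, 1.0]] [[-0.44, 0.898, 0.0015], [0.8544, 0.4181, 0.3084], [0.2763, 0.137, -0.9512]] [0.6737, -0.04, 0.3925]
```

View pics/scene0.png

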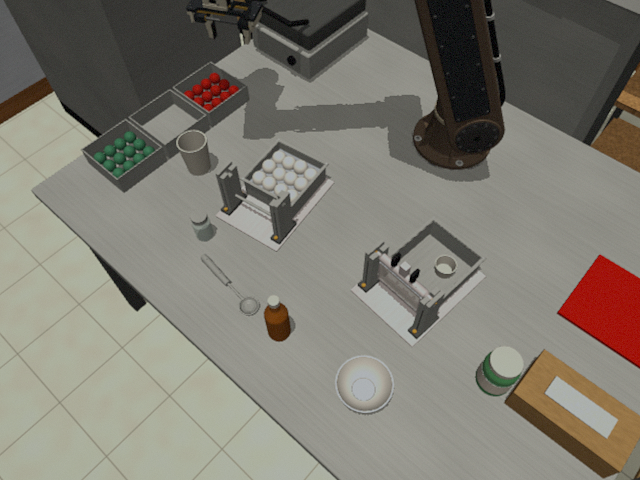

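View pics/top0.png

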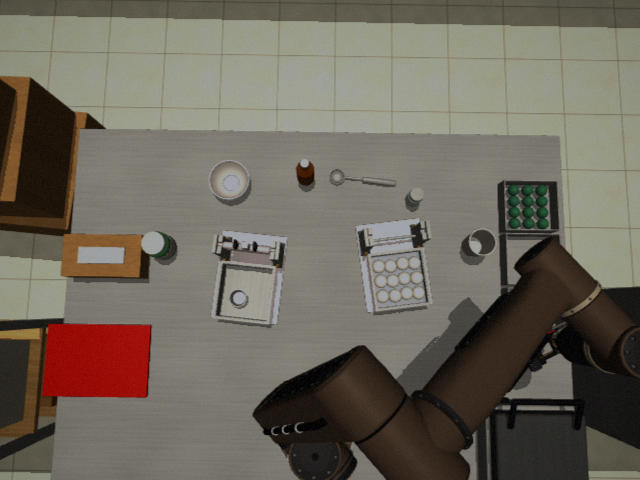

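View pics/wrist0.png

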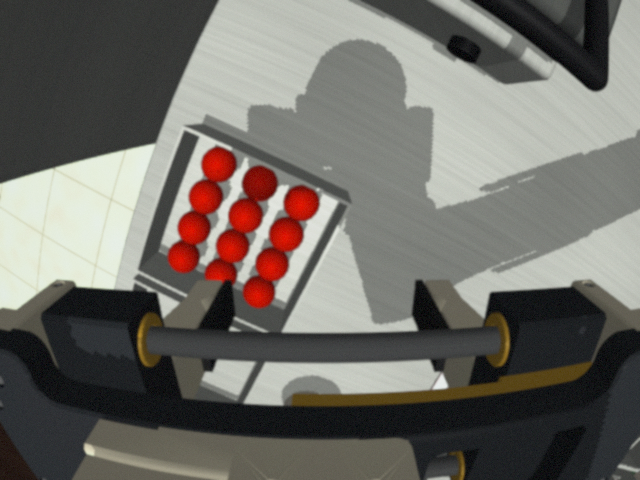

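The scene and top pictures show the guard's station (black tabs near top px (235-255, 245)) and the egg station (frame near (393, 235)). I'll zoom the top and scene views to pick out the stations precisely.

```bash
python3 - <<'E'
import cv2,numpy as np
t=cv2.imread("pics/top0.png"); s=cv2.imread("pics/scene0.png")
a=cv2.resize(t[222:337,200:300],None,fx=5,fy=5,interpolation=cv2.INTER_CUBIC)
cv2.imwrite("pics/z1.png",a)
cv2.imwrite("pics/z2.png",cv2.resize(t[210:325,345:445],None,fx=5,fy=5,interpolation=cv2.INTER_CUBIC))
cv2.imwrite("pics/z3.png",cv2.resize(s[215:345,345:490],None,fx=4.5,fy=4.5,interpolation=cv2.INTER_CUBIC))
cv2.imwrite("pics/z4.png",cv2.resize(s[135:255,205:340],None,fx=5,fy=5,interpolation=cv2.INTER_CUBIC))
E
```

```text
(no output)
```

View pics/z1.png

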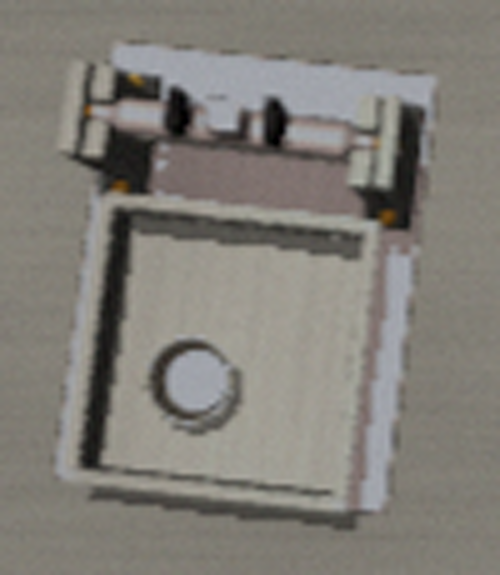

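View pics/z2.png

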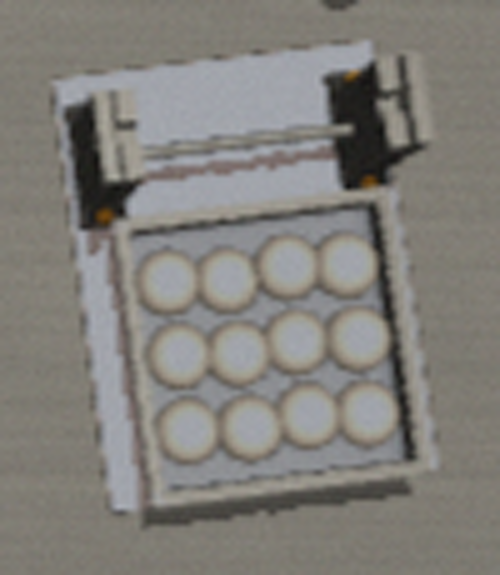

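View pics/z3.png

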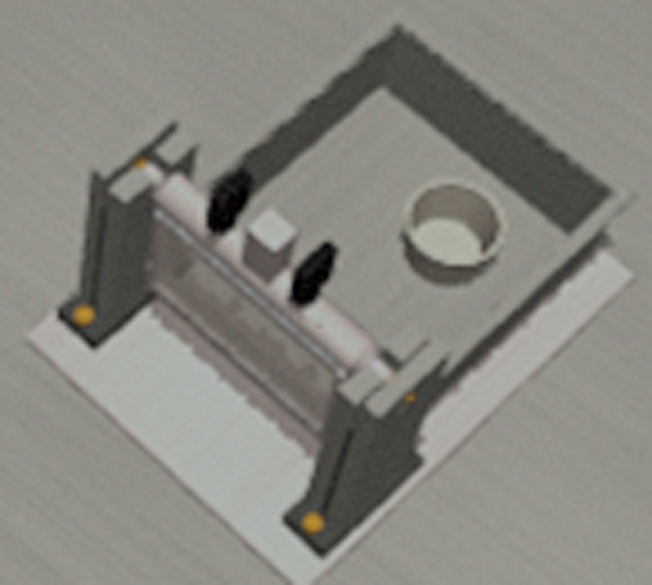

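View pics/z4.png

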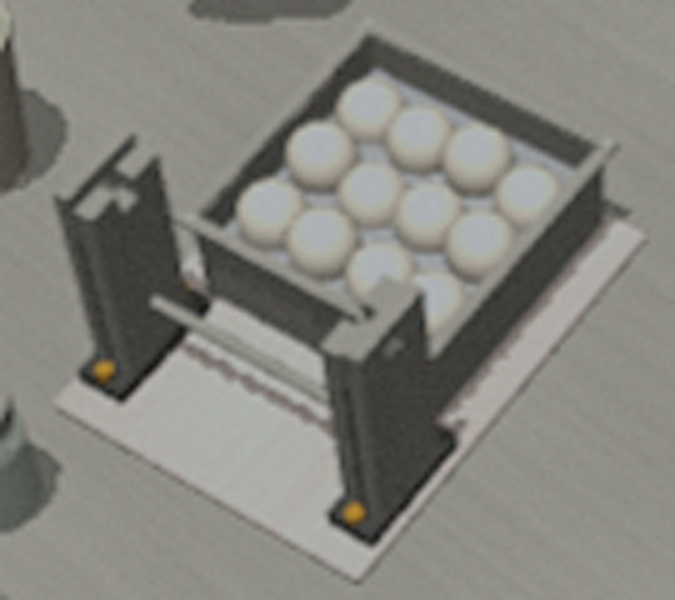

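```bash
cat > h.py <<'E'
import numpy as np,cv2
def load(n): 
    s=np.load(n+".npz"); return s["camera_matrix"],s["R"],s["t"]
def ray(C,u,v,fish=False):
    K,R,t=C; x=(u-K[0,2])/K[0,0]; y=(v-K[1,2])/K[1,1]
    if fish:
        r=np.hypot(x,y); d=np.array([x/r*np.sin(r),y/r*np.sin(r),np.cos(r)]) if r>0 else np.array([0,0,1.])
    else: d=np.array([x,y,1])
    return -R.T@t, R.T@d
def plane(C,u,v,z,fish=False):
    o,d=ray(C,u,v,fish); return o+d*(z-o[2])/d[2]
def proj(C,X,fish=False):
    K,R,t=C; c=R@np.asarray(X)+t
    if fish:
        rr=np.hypot(c[0],c[1]); th=np.arctan2(rr,c[2]); a=c[:2]/rr*th
    else: a=c[:2]/c[2]
    return a*[K[0,0],K[1,1]]+K[:2,2]
def px(u,v,f,ox,oy): return (u+.5)/f-.5+ox,(v+.5)/f-.5+oy
E
python3 - <<'E'
from h import *
T=load("top0");S=load("scene0")
np.set_printoptions(precision=4,suppress=True)
def go(C,lst,f,ox,oy):
    for n,u,v,z in lst: print(n,plane(C,*px(u,v,f,ox,oy),z))
print("old top");go(T,[("TL",115,43,.006),("TR",436,76,.006),("BR",382,512,.006),("BL",58,477,.006),("keepL front",76,62,.156),("keepL back",66,152,.156),("keepR f",396,97,.156),("keepR b",384,190,.156),("tabL",178,110,.192),("tabR",273,120,.192),
 ("panTL",108,198,.073),("panTR",378,222,.073),("panBR",352,508,.073),("panBL",72,474,.073)],5,200,222)
print("old scene");go(S,[("L",28,340,.006),("B",300,583,.006),("R",632,272,.006),("tabL",233,182,.192),("tabR",318,255,.192),("pan far",398,27,.073),("pan right",622,195,.073)],4.5,345,215)
print("new top");go(T,[("TL",54,82,.006),("TR",372,42,.006),("BR",436,466,.006),("BL",114,512,.006),("keepL f",101,95,.156),("keepL b",115,180,.156),("keepR f",418,55,.156),("keepR b",428,143,.156),("slotL",125,125,.15),("slotR",390,92,.15),("panTL",120,222,.073),("panTR",385,192,.073),("panBR",430,468,.073),("panBL",148,503,.073)],5,345,210)
print("new scene");go(S,[("L",55,402,.006),("B",358,582,.006),("R",645,235,.006),("panTL",190,217,.073),("pan far",369,35,.073),("pan right",615,148,.073)],5,205,135)
E
```

```text
old top
TL [0.6138 0.3068 0.006 ]
TR [0.5951 0.0997 0.006 ]
BR [0.318  0.1276 0.006 ]
BL [0.3372 0.3319 0.006 ]
keepL front [0.5797 0.3001 0.156 ]
keepL back [0.5269 0.3038 0.156 ]
keepR f [0.5616 0.1133 0.156 ]
keepR b [0.5072 0.1189 0.156 ]
tabL [0.5478 0.2338 0.192 ]
tabR [0.5428 0.1798 0.192 ]
panTL [0.5078 0.2944 0.073 ]
panTR [0.4952 0.129  0.073 ]
panBR [0.3225 0.1404 0.073 ]
panBL [0.3407 0.3096 0.073 ]
old scene
L [0.5939 0.103  0.006 ]
B [0.6098 0.3032 0.006 ]
R [0.335 0.332 0.006]
tabL [0.5393 0.1803 0.192 ]
tabR [0.5451 0.2362 0.192 ]
pan far [0.3291 0.1531 0.073 ]
pan right [0.3403 0.3099 0.073 ]
new top
TL [ 0.6333 -0.121   0.006 ]
TR [ 0.6624 -0.3271  0.006 ]
BR [ 0.3903 -0.3638  0.006 ]
BL [ 0.359  -0.1597  0.006 ]
keepL f [ 0.6015 -0.1371  0.156 ]
keepL b [ 0.5516 -0.1453  0.156 ]
keepR f [ 0.6278 -0.3231  0.156 ]
keepR b [ 0.5758 -0.3281  0.156 ]
slotL [ 0.5849 -0.1518  0.15  ]
slotR [ 0.6066 -0.3076  0.15  ]
panTL [ 0.5359 -0.1567  0.073 ]
panTR [ 0.5566 -0.32    0.073 ]
panBR [ 0.3884 -0.3448  0.073 ]
panBL [ 0.3652 -0.1736  0.073 ]
new scene
L [ 0.6609 -0.3262  0.006 ]
B [ 0.6345 -0.1193  0.006 ]
R [ 0.3587 -0.1585  0.006 ]
panTL [ 0.5533 -0.3179  0.073 ]
pan far [ 0.3935 -0.337   0.073 ]
pan right [ 0.3647 -0.1759  0.073 ]
```

Emit:
move_arm(
  commands=[
    [8.7,-2,1.4,-0.6,0,0,0.02],
    [8.7,-7,4.8,-2,0,0,0.07],
    [8.7,-12,8.2,-3.7,0,0,0.12],
    [8.7,-17,11.6,-5.2,0,0,0.165],
    [8.7,-22,15,-6.7,0,0,0.21],
    [8.7,-27,18.4,-8.2,0,0,0.26],
    [8.7,-32,21.8,-9.8,0,0,0.305],
    [8.7,-34,23,-10.3,0,0,0.32],
  ],
)

```text
clock: 1.15
tool_pos: [0.5028, -0.2468, 0.3306]
orientation: [-180.0, 0.1, -172.1]
force: [-0.2, 0.2, 0.6]
opening: 0.087
```

```bash
python3 - <<'E'
from plant import sensors, cams
import cv2,numpy as np
s=cams.snapshot("wrist"); cv2.imwrite("pics/w1.png",s["frame"][:,:,::-1]);np.savez("w1.npz",**s)
o=sensors.get_obs();print({k:o[k] for k in("clock","joint_pos","tool_pos","orientation","force")})
E
```

```text
{'clock': 1.2, 'joint_pos': array([-6.03969406e+00,  6.75791798e+00, -4.11075005e+00, -1.91581921e-02,
       -7.90129589e+01, -7.60233833e+01]), 'tool_pos': array([ 0.50375389, -0.24604533,  0.33070136]), 'orientation': array([-1.79989667e+02,  1.19412176e-01, -1.72066698e+02]), 'force': array([0.80722215, 0.07982949, 0.67866749])}
```

View pics/w1.png

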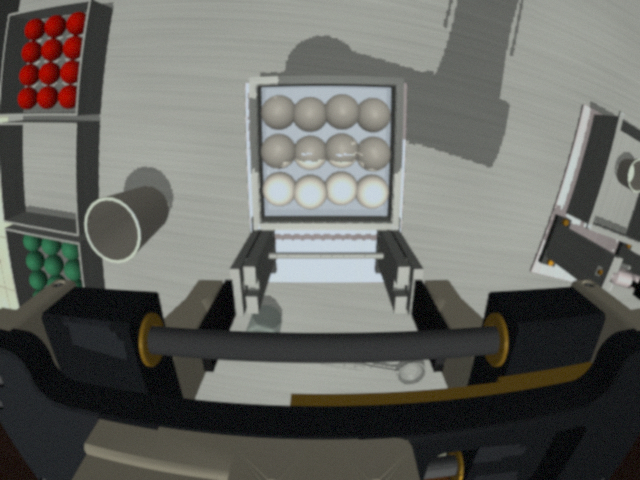

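```bash
python3 - <<'E'
import cv2
t=cv2.imread("pics/w1.png")
cv2.imwrite("pics/w1a.png",cv2.resize(t[215:325,225:430],None,fx=3.9,fy=3.9,interpolation=cv2.INTER_CUBIC))
E
```

```text
(no output)
```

View pics/w1a.png

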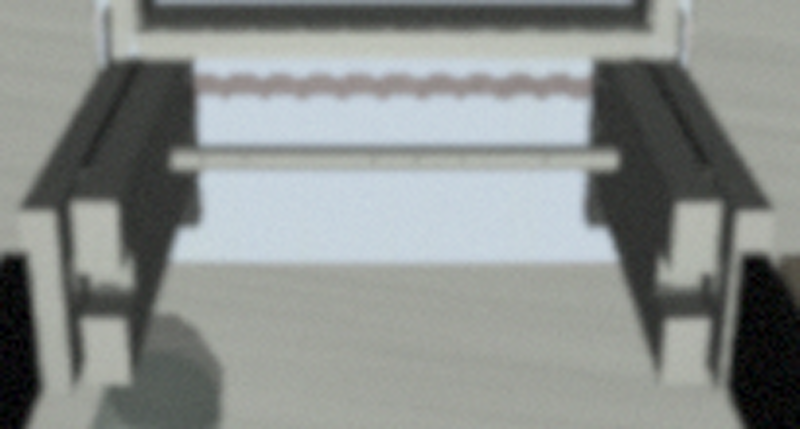

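```bash
python3 - <<'E'
from h import *
np.set_printoptions(precision=4,suppress=True)
W=load("w1")
def P(u,v,z): return plane(W,*px(u,v,3.9,225,215),z,True)
for n,u,v,z in [("L back",97,201,.15),("L front",107,385,.15),("L slotfront",105,316,.15),("R back",697,200,.15),("R front",685,385,.15),("R slotfront",687,316,.15),
 ("L in b",120,201,.15),("L in f",131,385,.15),("R in b",673,200,.15),("R in f",663,385,.15),
 ("LK b",39,208,.156),("LK f",57,388,.156),("RK b",754,208,.156),("RK f",733,386,.156)]: print(n,P(u,v,z))
a=[P(97,201,.15),P(107,385,.15)];b=[P(697,200,.15),P(685,385,.15)]
m=sum(a+b)/4;print("mid",m); 
for q in [P(105,316,.15),P(687,316,.15)]: print(q)
d=P(107,385,.15)-P(685,385,.15);print(np.degrees(np.arctan2(-d[0],d[1])))
d=P(97,201,.15)-P(697,201,.15);print(np.degrees(np.arctan2(-d[0],d[1])))
d=P(105,316,.15)-P(687,316,.15);print(np.degrees(np.arctan2(-d[0],d[1])))
# pan near edge, far edge corners at z=.073
for u,v in[(252,80),(407,80),(402,229),(247,229)]: print(plane(W,u,v,.073,True))
E
```

```text
L back [ 0.5736 -0.3112  0.15  ]
L front [ 0.6283 -0.3053  0.15  ]
L slotfront [ 0.6069 -0.307   0.15  ]
R back [ 0.5522 -0.1578  0.15  ]
R front [ 0.6068 -0.1487  0.15  ]
R slotfront [ 0.5857 -0.153   0.15  ]
L in b [ 0.5727 -0.3052  0.15  ]
L in f [ 0.6272 -0.2987  0.15  ]
R in b [ 0.553  -0.1641  0.15  ]
R in f [ 0.6074 -0.1549  0.15  ]
LK b [ 0.5752 -0.3252  0.156 ]
LK f [ 0.6279 -0.3181  0.156 ]
RK b [ 0.5502 -0.1441  0.156 ]
RK f [ 0.6024 -0.1372  0.156 ]
mid [ 0.5902 -0.2308  0.15  ]
[ 0.6069 -0.307   0.15  ]
[ 0.5857 -0.153   0.15  ]
-172.18712024816995
-172.1429974673183
-172.16878834533566
[ 0.3879 -0.3417  0.073 ]
[ 0.3635 -0.1714  0.073 ]
[ 0.5357 -0.1468  0.073 ]
[ 0.561  -0.3298  0.073 ]
```

The egg station's slots show clearly in w1 (crop: slot front edges at v≈316). That puts its hinge at about (0.590, -0.231) with yaw 7.8°. Next, the guard's station.

Emit:
move_arm(
  commands=[
    [8.7,-0.1,4,0,0,0,0.02],
    [8.7,-0.3,10.2,0,0,0,0.05],
    [8.7,-0.6,16.4,0,0,0,0.08],
    [8.7,-0.8,22.6,0,0,0,0.11],
    [8.7,-1.0,28.8,0,0,0,0.14],
    [8.7,-1.3,35,0,0,0,0.17],
    [8.7,-1.5,41.2,0,0,0,0.2],
    [8.7,-1.7,46.8,0,0,0,0.23],
  ],
)

```text
clock: 2.2
tool_pos: [0.4537, 0.2184, 0.3296]
orientation: [180.0, 0.0, 174.6]
force: [1.2, 0.3, 1.2]
opening: 0.087
```

```bash
python3 - <<'E'
from plant import sensors, cams
import cv2,numpy as np
s=cams.snapshot("wrist")
s=cams.snapshot("wrist"); cv2.imwrite("pics/w2.png",s["frame"][:,:,::-1]);np.savez("w2.npz",**s)
o=sensors.get_obs();print({k:o[k] for k in("clock","joint_pos","tool_pos","orientation","force")})
t=s["frame"][:,:,::-1]
cv2.imwrite("pics/w2a.png",cv2.resize(t[200:350,225:430],None,fx=3.9,fy=3.9,interpolation=cv2.INTER_CUBIC))
E
```

```text
{'clock': 2.3, 'joint_pos': array([ 4.82429416e+01,  1.23299150e+00, -1.03983917e+01, -3.36484794e-02,
       -7.84207396e+01, -1.43393510e+02]), 'tool_pos': array([0.45369812, 0.22052698, 0.32864114]), 'orientation': array([-1.79977810e+02, -5.75394277e-02,  1.74842652e+02]), 'force': array([-0.09124069, -0.78192923, -0.63417133])}
```

View pics/w2.png

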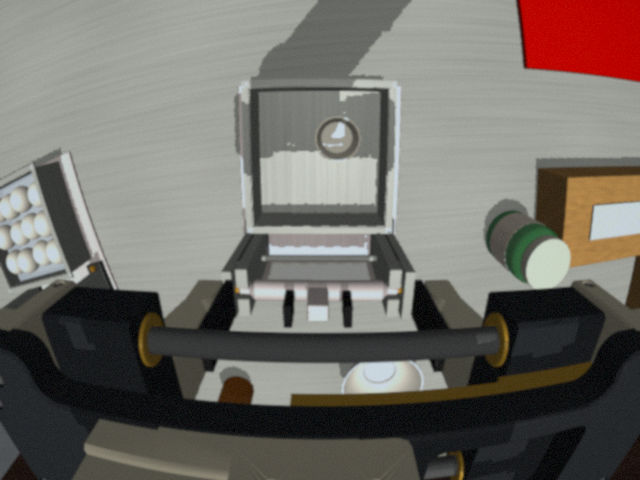

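View pics/w2a.png

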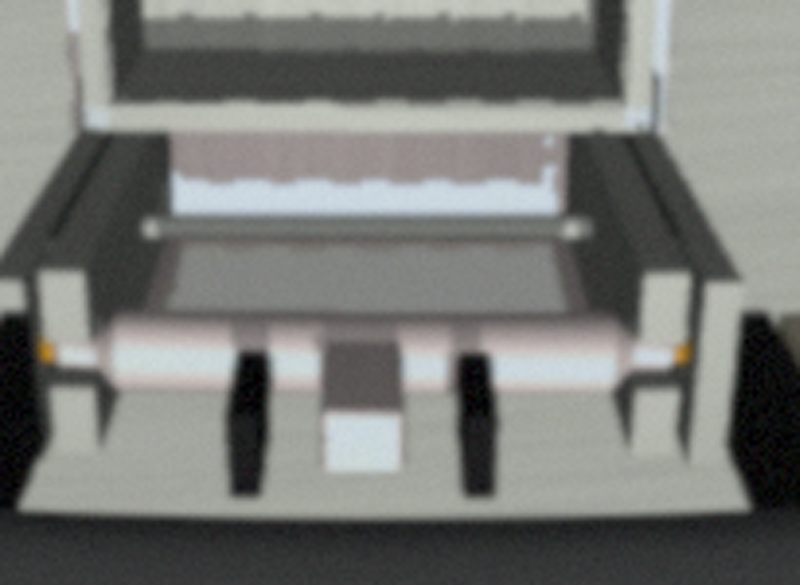

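```bash
python3 - <<'E'
from h import *
np.set_printoptions(precision=4,suppress=True)
W=load("w2")
def P(u,v,z): return plane(W,*px(u,v,3.9,225,200),z,True)
L=[P(65,271,.15),P(75,450,.15)];R=[P(665,271,.15),P(654,451,.15)]
print(L,R,"mid",sum(L+R)/4)
a=P(73,388,.15);b=P(657,388,.15);print("slotfront mid",(a+b)/2)
for d in [R[0]-L[0],R[1]-L[1],b-a]: print(np.degrees(np.arctan2(-d[0],d[1])),np.linalg.norm(d))
# tabs top surface z=.192
for n,u,v in [("tL far bot",245,494),("tR",478,494)]: print(n,P(u,v,.192))
print("tab mid y line",(P(245,494,.192)+P(478,494,.192))/2, "block",P(363,440,.18))
K=load("w2");print("cam", -K[1].T@K[2])
print([P(u,v,.156) for u,v in [(12,285),(714,285),(710,460)]])
E
```

```text
[array([0.5089, 0.136 , 0.15  ]), array([0.5621, 0.1289, 0.15  ])] [array([0.5235, 0.2899, 0.15  ]), array([0.577, 0.286, 0.15 ])] mid [0.5429 0.2102 0.15  ]
slotfront mid [0.5502 0.2095 0.15  ]
-5.405739027062517 0.15455047802707778
-5.451442423064876 0.15782296185439812
-5.363249503723737 0.15580453332431823
tL far bot [0.5533 0.1809 0.192 ]
tR [0.5584 0.2365 0.192 ]
tab mid y line [0.5559 0.2087 0.192 ] block [0.5476 0.2098 0.18  ]
cam [0.37   0.2315 0.4878]
[array([0.5092, 0.123 , 0.156 ]), array([0.5261, 0.3015, 0.156 ]), array([0.5782, 0.3004, 0.156 ])]
```

Emit:
move_arm(
  commands=[
    [8.7,-1,0,1,0,0,0],
    [8.7,-3,-0.1,3,0,0,0],
    [8.7,-5.5,-0.1,5.5,0,0,0],
    [8.7,-7.5,-0.2,7.5,0,0,0],
    [8.7,-9,-0.2,9,0,0,0],
    [8.7,-9,-0.2,9.4,0,0,0],
    [8.7,-9,-0.2,9.4,0,0,0],
    [8.7,-9,-0.2,9.4,0,0,0],
  ],
)

```text
clock: 3.3
tool_pos: [0.5438, 0.2063, 0.2365]
orientation: [179.9, 0.1, 174.7]
force: [0.3, -0.3, 0.3]
opening: 0.0872
```

```bash
python3 - <<'E'
from plant import sensors, cams
import cv2,numpy as np
s=cams.snapshot("wrist"); cv2.imwrite("pics/w3.png",s["frame"][:,:,::-1]);np.savez("w3.npz",**s)
o=sensors.get_obs();print({k:o[k] for k in("clock","joint_pos","qvel","tool_pos","orientation","force")})
t=s["frame"][:,:,::-1]
cv2.imwrite("pics/w3a.png",cv2.resize(t[200:350,200:440],None,fx=3.3,fy=3.3,interpolation=cv2.INTER_CUBIC))
E
```

```text
{'clock': 3.35, 'joint_pos': array([ 4.00478393e+01,  1.13827874e+01, -1.06511827e+01,  6.34047003e-03,
       -6.78679448e+01, -1.35360303e+02]), 'qvel': array([ 0.20898039, -0.02913409, -0.01216166, -0.02753866,  0.08121126,
        0.0171629 ]), 'tool_pos': array([0.54379583, 0.20646979, 0.23662363]), 'orientation': array([1.79934338e+02, 7.31009570e-02, 1.74689878e+02]), 'force': array([-0.76451661, -0.27070898,  0.03063189])}
```

View pics/w3.png

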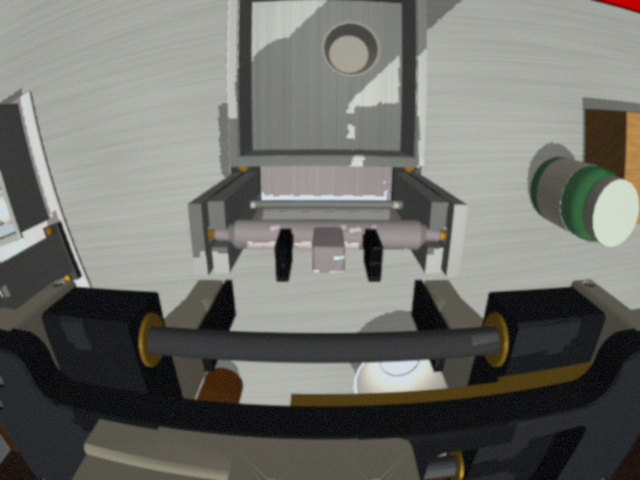

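```bash
python3 - <<'E'
from h import *
np.set_printoptions(precision=4,suppress=True)
t=cv2.imread("pics/w3.png")
cv2.imwrite("pics/w3a.png",cv2.resize(t[160:290,180:480],None,fx=2.6,fy=2.6,interpolation=cv2.INTER_CUBIC))
E
```

```text
(no output)
```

View pics/w3a.png

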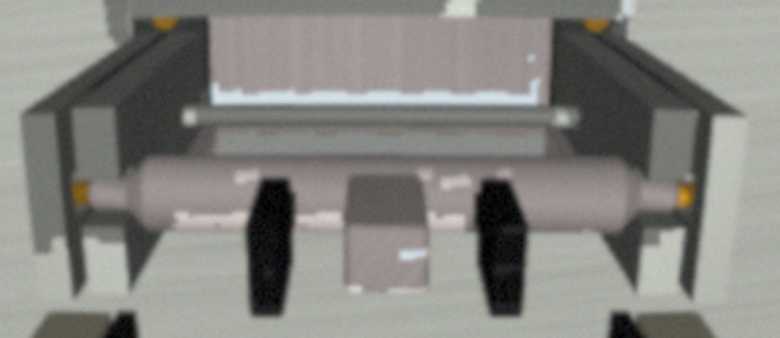

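```bash
python3 - <<'E'
from h import *
np.set_printoptions(precision=4,suppress=True)
W=load("w3")
def P(u,v,z): return plane(W,*px(u,v,2.6,180,160),z,True)
L=[P(97,108,.15),P(108,293,.15)];R=[P(673,110,.15),P(661,292,.15)]
print("mid",sum(L+R)/4, L,R)
d=sum(R)-sum(L);print(np.degrees(np.arctan2(-d[0],d[1])))
a,b=P(267,314,.192),P(506,314,.192);print("tab front",a,b,(a+b)/2,np.linalg.norm(a-b))
d=b-a;print(np.degrees(np.arctan2(-d[0],d[1])))
E
```

```text
mid [0.5434 0.2106 0.15  ] [array([0.5092, 0.1361, 0.15  ]), array([0.5628, 0.1294, 0.15  ])] [array([0.5242, 0.29  , 0.15  ]), array([0.5775, 0.2868, 0.15  ])]
-5.45153022949113
tab front [0.5535 0.1812 0.192 ] [0.5589 0.2368 0.192 ] [0.5562 0.209  0.192 ] 0.055825954919547144
-5.486187923526313
```

Emit:
move_arm(
  commands=[
    [8.7,0,0.3,1,0,0,0],
    [8.7,0,0.4,3,0,0,0],
    [8.7,0,0.4,5,0,0,0],
    [8.7,0,0.4,6.5,0,0,0],
    [8.7,0,0.4,7.5,0,0,0],
    [8.7,0,0.4,7.7,0,0,0],
    [8.7,0,0.4,7.7,0,0,0],
    [8.7,0,0.4,7.7,0,0,0],
  ],
)

```text
clock: 4.35
tool_pos: [0.5445, 0.2104, 0.1592]
orientation: [180.0, 0.0, 174.7]
force: [-1.2, -0.2, 0.1]
opening: 0.0869
```

```bash
python3 - <<'E'
from plant import sensors, cams
import cv2,numpy as np
s=cams.snapshot("wrist"); cv2.imwrite("pics/w4.png",s["frame"][:,:,::-1]);np.savez("w4.npz",**s)
o=sensors.get_obs();print({k:o[k] for k in("clock","tool_pos","orientation","force","moment")})
E
```

```text
{'clock': 4.4, 'tool_pos': array([0.54449228, 0.21034035, 0.15916295]), 'orientation': array([1.79961132e+02, 4.48088282e-02, 1.74660405e+02]), 'force': array([ 0.44829157,  0.3918826 , -0.63206882]), 'moment': array([-0.03195182, -0.01310954,  0.00534377])}
```

View pics/w4.png

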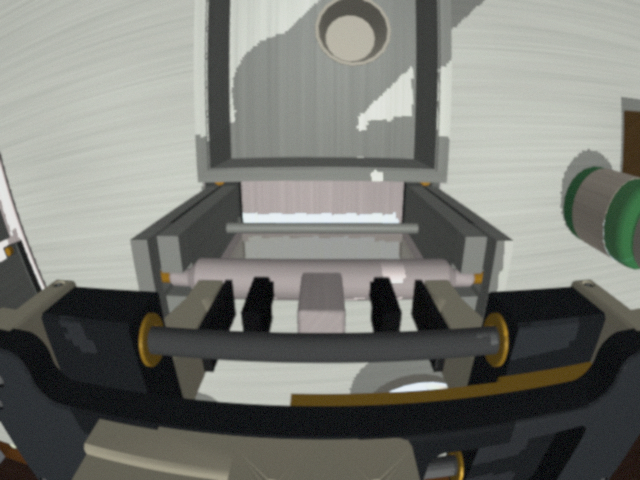

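Fingers straddle the tabs evenly (gaps at u≈240 and 407). Squeezing.

Emit:
move_arm(
  commands=[
    [3,0,0,0,0,0,0],
    [3,0,0,0,0,0,0],
    [3,0,0,0,0,0,0],
    [3,0,0,0,0,0,0],
    [3,0,0,0,0,0,0],
    [3,0,0,0,0,0,0],
    [3,0,0,0,0,0,0],
    [3,0,0,0,0,0,0],
  ],
)

```text
clock: 5.4
tool_pos: [0.5443, 0.2101, 0.1588]
orientation: [-180.0, 0.0, 174.7]
force: [-1.2, -0.8, 3.9]
opening: 0.0353
```

```bash
python3 - <<'E'
from plant import sensors, cams
import cv2,numpy as np
s=cams.snapshot("wrist"); cv2.imwrite("pics/w5.png",s["frame"][:,:,::-1]);np.savez("w5.npz",**s)
o=sensors.get_obs();print({k:o[k] for k in("clock","tool_pos","orientation","force","moment","opening")})
E
```

```text
{'clock': 5.45, 'tool_pos': array([0.54428615, 0.21013097, 0.15879584]), 'orientation': array([1.79998340e+02, 1.46293234e-02, 1.74666227e+02]), 'force': array([-1.66617254, -0.43987744,  3.98361759]), 'moment': array([-0.38158284,  0.44269717,  0.03146986]), 'opening': 0.0352368239626278}
```

View pics/w5.png

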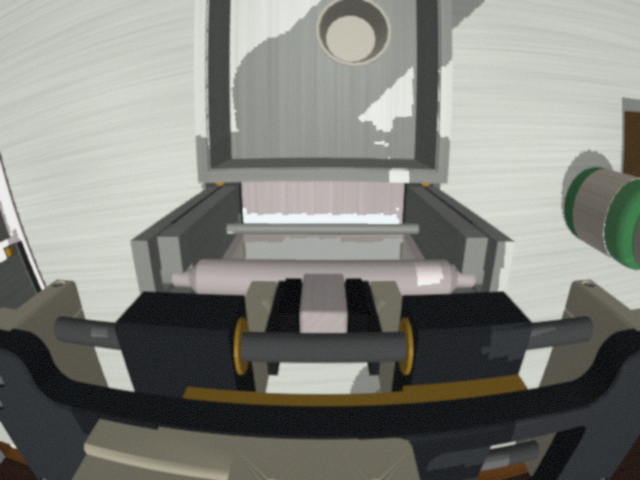

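The opening is 35 mm and the orange pin tips have gone from (167,278)/(477,278), so both pins are drawn. Lifting slowly first.

Emit:
move_arm(
  commands=[
    [3,0,0,-0.1,0,0,0],
    [3,0,0,-0.3,0,0,0],
    [3,0,0,-0.5,0,0,0],
    [3,0,0,-0.8,0,0,0],
    [3,0,0,-1.2,0,0,0],
    [3,0,0,-1.6,0,0,0],
    [3,0,0,-2,0,0,0],
    [3,0,0,-2.3,0,0,0],
  ],
)

```text
clock: 6.45
tool_pos: [0.5442, 0.2102, 0.182]
orientation: [180.0, 0.0, 174.7]
force: [0.0, -0.1, -4.4]
opening: 0.0351
```

```bash
python3 - <<'E'
from plant import sensors, cams
import cv2,numpy as np
s=cams.snapshot("wrist"); cv2.imwrite("pics/w6.png",s["frame"][:,:,::-1]);np.savez("w6.npz",**s)
o=sensors.get_obs();print({k:o[k] for k in("clock","tool_pos","orientation","force","moment","opening")})
E
```

```text
{'clock': 6.5, 'tool_pos': array([0.5443965 , 0.2103046 , 0.18232248]), 'orientation': array([1.79973557e+02, 3.49102643e-02, 1.74668016e+02]), 'force': array([ 0.49435133,  0.7308782 , -3.20604308]), 'moment': array([-0.01961132, -0.01793329, -0.00314938]), 'opening': 0.035649307358625634}
```

View pics/w6.png

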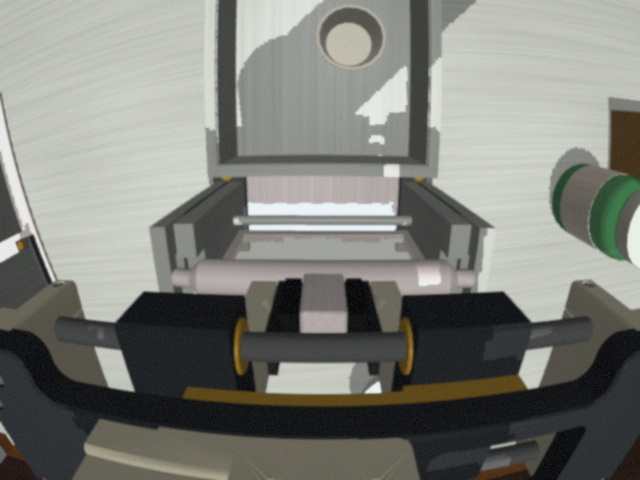

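Lifted free (−4.4 N = guard's weight), with the barrel unchanged in the picture relative to the fingers. On up and across.

Emit:
move_arm(
  commands=[
    [3,0,0,-1,0,0,0],
    [3,0,0,-3,0,0,0],
    [3,0,0,-5.5,0,0,0],
    [3,0,0,-8,0,0,0],
    [3,0,0,-10,0,0,0],
    [3,0,0,-11.5,0,0,0],
    [3,0,0,-11.8,0,0,0],
    [3,0,0,-11.8,0,0,0],
  ],
)

```text
clock: 7.5
tool_pos: [0.5439, 0.2101, 0.2991]
orientation: [-180.0, -0.0, 174.7]
force: [0.3, -0.6, -5.2]
opening: 0.0356
```

Emit:
move_arm(
  commands=[
    [3,-0.2,-1,0,0,0,-0.005],
    [3,-0.7,-3.5,0,0,0,-0.02],
    [3,-1.3,-6.5,0,0,0,-0.035],
    [3,-1.9,-9.5,0,0,0,-0.05],
    [3,-2.5,-12.5,0,0,0,-0.065],
    [3,-3.1,-15.5,0,0,0,-0.08],
    [3,-3.7,-18.5,0,0,0,-0.1],
    [3,-4.3,-21.7,0,0,0,-0.115],
  ],
)

```text
clock: 8.5
tool_pos: [0.5664, -0.0115, 0.2989]
orientation: [-180.0, -0.1, -178.7]
force: [0.2, 0.0, -4.2]
opening: 0.035
```

Emit:
move_arm(
  commands=[
    [3,-0.3,-3.5,0,0,0,-0.02],
    [3,-0.6,-7.5,0,0,0,-0.04],
    [3,-0.9,-11.5,0,0,0,-0.06],
    [3,-1.2,-15,0,0,0,-0.08],
    [3,-1.5,-18.5,0,0,0,-0.1],
    [3,-1.7,-21,0,0,0,-0.11],
    [3,-1.8,-22.1,0,0,0,-0.115],
    [3,-1.8,-22.1,0,0,0,-0.115],
  ],
)

```text
clock: 9.5
tool_pos: [0.5892, -0.2311, 0.2988]
orientation: [180.0, -0.1, -172.2]
force: [-0.3, 0.3, -3.9]
opening: 0.0353
```

Emit:
move_arm(
  commands=[
    [3,0,0,0.5,0,0,0],
    [3,0,0,1,0,0,0],
    [3,0,0,1,0,0,0],
    [3,0,0,1,0,0,0],
    [3,0,0,1,0,0,0],
    [3,0,0,1,0,0,0],
    [3,0,0,1,0,0,0],
    [3,0,0,1,0,0,0],
  ],
)

```text
clock: 10.5
tool_pos: [0.5897, -0.2305, 0.2896]
orientation: [-180.0, 0.0, -172.2]
force: [0.2, -0.5, -4.2]
opening: 0.0354
```

```bash
python3 - <<'E'
from plant import sensors, cams
import cv2,numpy as np
s=cams.snapshot("wrist"); cv2.imwrite("pics/w7.png",s["frame"][:,:,::-1]);np.savez("w7.npz",**s)
o=sensors.get_obs();print({k:o[k] for k in("clock","joint_pos","tool_pos","orientation","force","moment","opening")})
E
```

```text
{'clock': 10.55, 'joint_pos': array([-3.71455868e+00,  1.47968447e+01,  7.11469440e-01,  7.02991725e-04,
       -7.59131645e+01, -7.84508107e+01]), 'tool_pos': array([ 0.58962215, -0.2304879 ,  0.28958555]), 'orientation': array([-1.79999040e+02,  1.29418342e-03, -1.72165198e+02]), 'force': array([ 0.99976869, -0.26545985, -3.7927443 ]), 'moment': array([-0.00728131,  0.00344739, -0.01787864]), 'opening': 0.035336453222568044}
```

View pics/w7.png

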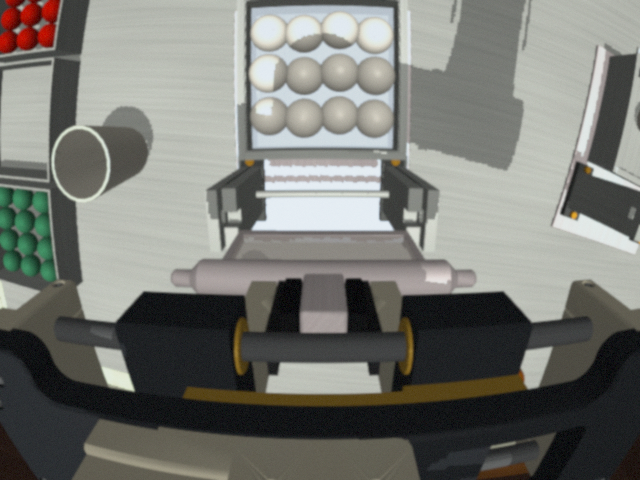

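```bash
python3 - <<'E'
from h import *
t=cv2.imread("pics/w7.png")
cv2.imwrite("pics/w7a.png",cv2.resize(t[155:300,160:480],None,fx=2.5,fy=2.5,interpolation=cv2.INTER_CUBIC))
cv2.imwrite("pics/w7b.png",np.hstack([cv2.resize(t[160:260,200:260],None,fx=6,fy=6,interpolation=cv2.INTER_CUBIC),cv2.resize(t[160:260,385:445],None,fx=6,fy=6,interpolation=cv2.INTER_CUBIC)]))
E
```

```text
(no output)
```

View pics/w7b.png

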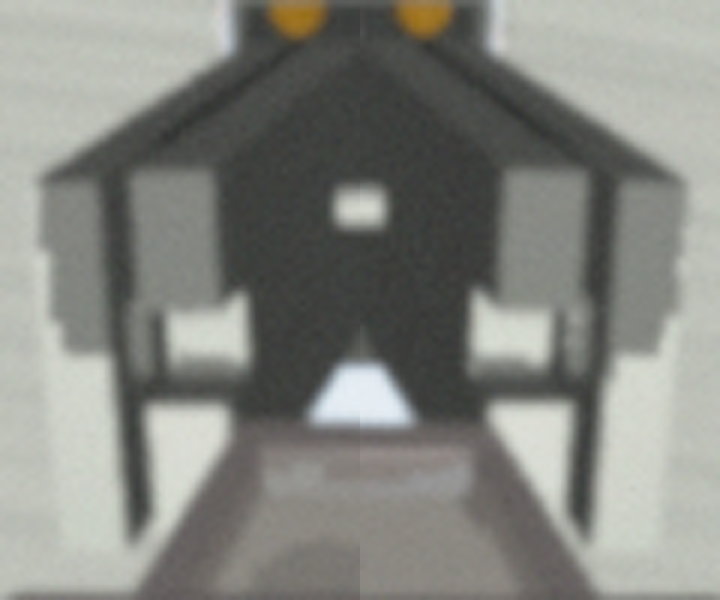

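View pics/w7a.png

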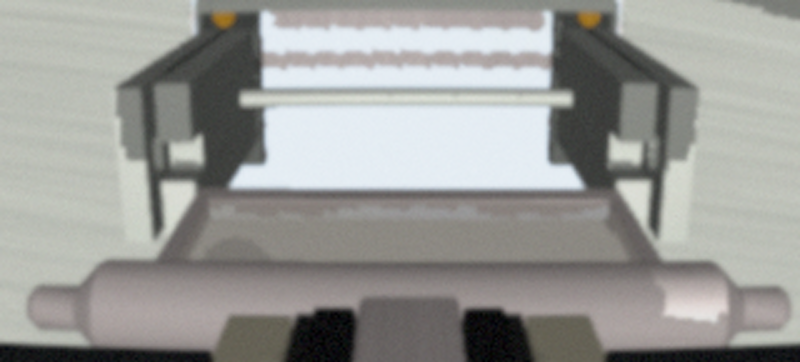

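```bash
python3 - <<'E'
from h import *
np.set_printoptions(precision=4,suppress=True)
W=load("w7")
A=lambda u,v,z:plane(W,*px(u,v,6,200,160),z,True)
B=lambda u,v,z:plane(W,*px(u-360,v,6,385,160),z,True)
ex=np.array([np.cos(np.radians(7.83)),np.sin(np.radians(7.83)),0]);ey=np.array([-ex[1],ex[0],0])
ref=np.array([.590,-.231,.15])
for n,l,r in [("back",A(175,172,.15),B(545,172,.15)),("slotback",A(180,305,.15),B(540,305,.15)),("slotfront",A(190,403,.15),B(527,403,.15)),("inner back",A(222,172,.15),B(498,172,.15)),("innerslotfront",A(233,403,.15),B(487,403,.15))]:
    d=r-l
    print(n,(l+r)/2,"x rel",((l+r)/2-ref)@ex,"y rel",((l+r)/2-ref)@ey,"yaw",np.degrees(np.arctan2(-d[0],d[1])),np.linalg.norm(d))
# nose
def C(u,v,z,W): return plane(W,*px(u,v,2.5,160,155),z,True)
l=C(50,308,.2708,W);r=C(767,308,.2708,W);d=r-l
print("nose mid",(l+r)/2,"rel",((l+r)/2-ref)@ex,((l+r)/2-ref)@ey,np.degrees(np.arctan2(-d[0],d[1])),np.linalg.norm(d))
E
```

```text
back [ 0.5633 -0.2344  0.15  ] x rel -0.026889824253742034 y rel 0.00025867520090075923 yaw 7.7587440489564905 0.15558005691830643
slotback [ 0.5823 -0.2318  0.15  ] x rel -0.007774095074591924 y rel 0.0002260886633001578 yaw 7.765054212462895 0.15655584335259587
slotfront [ 0.5966 -0.2301  0.15  ] x rel 0.006684736464711698 y rel -2.1355645250481357e-05 yaw 7.769327240993002 0.15521564479528208
inner back [ 0.5635 -0.2344  0.15  ] x rel -0.026757326537145194 y rel 0.0002672170090895643 yaw 7.758805762887813 0.14204386538104177
innerslotfront [ 0.5966 -0.2299  0.15  ] x rel 0.006702411032506255 y rel 0.0002093539487182146 yaw 7.7698205957995246 0.14293831171910312
nose mid [ 0.5893 -0.23    0.2708] rel -0.0005913333098601651 0.0011112451996596647 7.771444408457593 0.1591589205427748
```

Slots are at about (−0.2, +0.15) mm and the noses at (−0.6, +1.1) mm relative to my reference, so I'll shift by half a millimetre in each axis. Lowering to just above the cheeks.

Emit:
move_arm(
  commands=[
    [3,0,0,0.5,0,0,0],
    [3,-0.05,-0.05,2,0,0,0],
    [3,-0.05,-0.05,4,0,0,0],
    [3,-0.05,-0.05,6,0,0,0],
    [3,-0.05,-0.05,8,0,0,0],
    [3,-0.05,-0.05,9.5,0,0,0],
    [3,-0.05,-0.05,10,0,0,0],
    [3,-0.05,-0.05,10,0,0,0],
  ],
)

```text
clock: 11.55
tool_pos: [0.5903, -0.2309, 0.1894]
orientation: [-180.0, -0.0, -172.2]
force: [0.4, -0.8, -4.1]
opening: 0.0352
```

```bash
python3 - <<'E'
from plant import sensors, cams
import cv2,numpy as np
s=cams.snapshot("wrist"); cv2.imwrite("pics/w8.png",s["frame"][:,:,::-1]);np.savez("w8.npz",**s)
o=sensors.get_obs();print({k:o[k] for k in("clock","tool_pos","orientation","force","moment","opening")})
t=s["frame"][:,:,::-1]
cv2.imwrite("pics/w8b.png",np.hstack([cv2.resize(t[210:310,140:200],None,fx=6,fy=6,interpolation=cv2.INTER_CUBIC),cv2.resize(t[210:310,445:505],None,fx=6,fy=6,interpolation=cv2.INTER_CUBIC)]))
E
```

```text
{'clock': 11.6, 'tool_pos': array([ 0.59054251, -0.23099174,  0.19000821]), 'orientation': array([-1.79978688e+02,  3.30963195e-02, -1.72151574e+02]), 'force': array([-0.15236356,  0.2879118 , -3.8224102 ]), 'moment': array([-0.03110765, -0.02214642,  0.0351339 ]), 'opening': 0.035309914592239436}
```

View pics/w8.png

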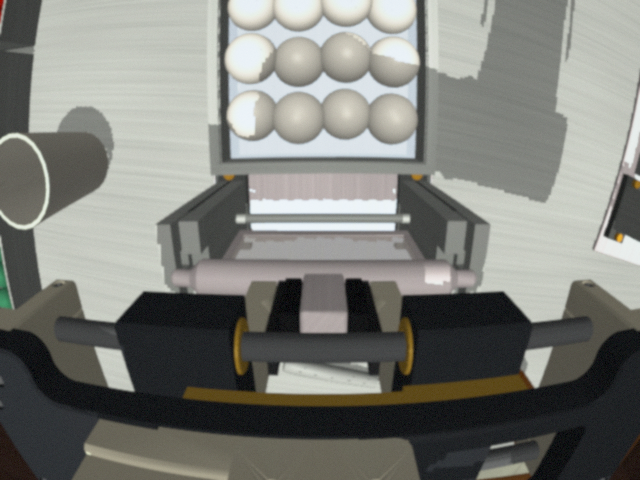

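View pics/w8b.png

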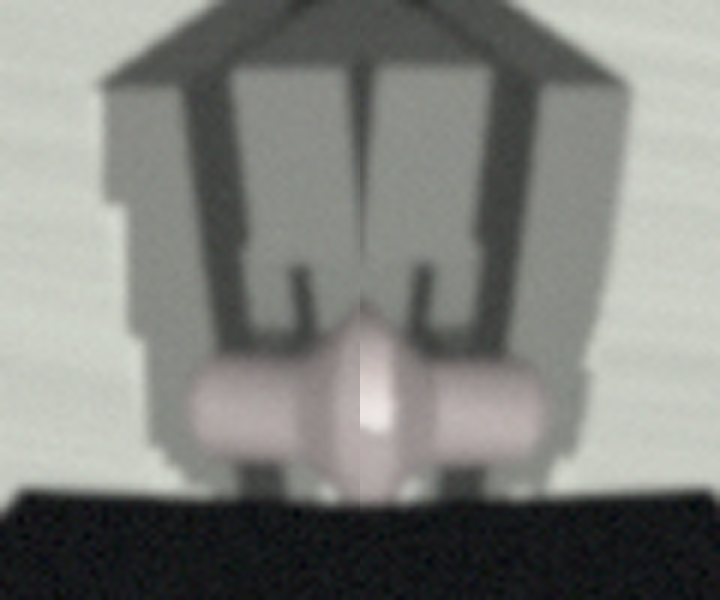

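Emit:
move_arm(
  commands=[
    [3,0,0,0.4,0,0,0],
    [3,0,0,0.8,0,0,0],
    [3,0,0,1.2,0,0,0],
    [3,0,0,1.4,0,0,0],
    [3,0,0,1.6,0,0,0],
    [3,0,0,1.7,0,0,0],
    [3,0,0,1.8,0,0,0],
    [3,0,0,1.8,0,0,0],
  ],
)

```text
clock: 12.6
tool_pos: [0.5902, -0.2309, 0.1715]
orientation: [180.0, 0.0, -172.2]
force: [-0.2, 0.5, -4.0]
opening: 0.0352
```

```bash
python3 - <<'E'
from plant import sensors
o=sensors.get_obs();print({k:o[k] for k in("clock","tool_pos","orientation","force","moment","opening")})
E
```

```text
{'clock': 12.6, 'tool_pos': array([ 0.59018758, -0.23087145,  0.17153731]), 'orientation': array([ 1.79998370e+02,  2.63289181e-04, -1.72163028e+02]), 'force': array([-0.23520391,  0.47238827, -3.99105431]), 'moment': array([-0.01151703, -0.01037885,  0.00999085]), 'opening': 0.0352043892121012}
```

No contact at 2.5 mm below the cheek-top height, so the noses are entering the slots. Continuing down in small steps.

Emit:
move_arm(
  commands=[
    [3,0,0,0.1,0,0,0],
    [3,0,0,0.2,0,0,0],
    [3,0,0,0.3,0,0,0],
    [3,0,0,0.4,0,0,0],
    [3,0,0,0.5,0,0,0],
    [3,0,0,0.6,0,0,0],
    [3,0,0,0.7,0,0,0],
    [3,0,0,0.7,0,0,0],
  ],
)

```text
clock: 13.6
tool_pos: [0.5904, -0.2309, 0.1645]
orientation: [-180.0, 0.0, -172.2]
force: [2.0, 0.5, -5.7]
opening: 0.0351
```

```bash
python3 - <<'E'
from plant import sensors
o=sensors.get_obs();print({k:o[k] for k in("clock","tool_pos","orientation","force","moment","opening")})
E
```

```text
{'clock': 13.6, 'tool_pos': array([ 0.5904223 , -0.23087151,  0.16454895]), 'orientation': array([-1.79993419e+02,  2.15516721e-02, -1.72154049e+02]), 'force': array([ 1.97192469,  0.51142558, -5.65558029]), 'moment': array([-0.09924187, -0.64190464,  0.04496217]), 'opening': 0.03512546740118535}
```

```bash
python3 - <<'E'
from h import *
np.set_printoptions(precision=4,suppress=True)
W=load("w7")
ex=np.array([np.cos(np.radians(7.8)),np.sin(np.radians(7.8)),0])
ref=np.array([.590,-.231,.053])
for v in (90,98,106): print(v,(plane(W,*px(405,v,2.5,160,155),.053,True)-ref)@ex)
from plant import cams,sensors
s=cams.snapshot("wrist"); t=s["frame"][:,:,::-1];np.savez("w9.npz",**s)
cv2.imwrite("pics/w9.png",t)
cv2.imwrite("pics/w9b.png",cv2.resize(t[190:310,120:520],None,fx=2,fy=2,interpolation=cv2.INTER_CUBIC))
o=sensors.get_obs();print(o["force"],o["moment"])
E
```

```text
90 -0.004461374134969423
98 -0.0009106553380705656
106 0.0026529765420837425
[ 0.8276 -1.1869 -4.5125] [-0.0847 -0.6925  0.0742]
```

View pics/w9b.png

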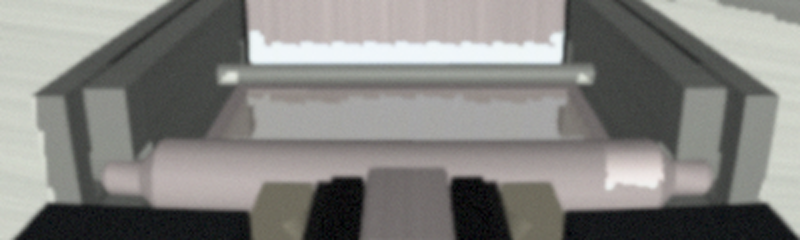

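A small moment (My −0.69) and some +x force show the guard rubbing on its −x side. I'll ease it about 0.8 mm towards station +x.

Emit:
move_arm(
  commands=[
    [3,-0.02,0,0,0,0,0],
    [3,-0.04,0,0,0,0,0],
    [3,-0.06,0,0,0,0,0],
    [3,-0.08,0,0,0,0,0],
    [3,-0.08,0,0,0,0,0],
    [3,-0.08,0,0,0,0,0],
    [3,-0.08,0,0,0,0,0],
    [3,-0.08,0,0,0,0,0],
  ],
)

```text
clock: 14.65
tool_pos: [0.5909, -0.2308, 0.1645]
orientation: [180.0, -0.0, -172.2]
force: [-0.1, 0.0, -4.5]
opening: 0.0356
```

```bash
python3 - <<'E'
from plant import sensors
o=sensors.get_obs();print({k:o[k] for k in("clock","tool_pos","orientation","force","moment","opening")})
E
```

```text
{'clock': 14.65, 'tool_pos': array([ 0.59089383, -0.23077097,  0.1645255 ]), 'orientation': array([ 1.79997273e+02, -1.22270151e-02, -1.72163815e+02]), 'force': array([-0.0645406 ,  0.04862906, -4.45905122]), 'moment': array([-0.1300236 , -0.20170097, -0.00430993]), 'opening': 0.035570973477868056}
```

Emit:
move_arm(
  commands=[
    [3,-0.02,0,0,0,0,0],
    [3,-0.04,0,0,0,0,0],
    [3,-0.05,0,0.05,0,0,0],
    [3,-0.05,0,0.1,0,0,0],
    [3,-0.05,0,0.15,0,0,0],
    [3,-0.05,0,0.2,0,0,0],
    [3,-0.05,0,0.25,0,0,0],
    [3,-0.05,0,0.25,0,0,0],
  ],
)

```text
clock: 15.65
tool_pos: [0.5914, -0.2307, 0.162]
orientation: [180.0, -0.0, -172.2]
force: [0.0, 0.5, -4.4]
opening: 0.0352
```

```bash
python3 - <<'E'
from plant import sensors
o=sensors.get_obs();print({k:o[k] for k in("clock","tool_pos","orientation","force","moment","opening")})
E
```

```text
{'clock': 15.65, 'tool_pos': array([ 0.59144517, -0.23069639,  0.16199065]), 'orientation': array([ 1.79998685e+02, -8.10547430e-03, -1.72163257e+02]), 'force': array([ 0.04431055,  0.49671799, -4.38711443]), 'moment': array([-0.00188991, -0.09489768, -0.01866367]), 'opening': 0.035179258075542334}
```

Emit:
move_arm(
  commands=[
    [3,0,0,0.05,0,0,0],
    [3,0,0,0.1,0,0,0],
    [3,0,0,0.15,0,0,0],
    [3,0,0,0.2,0,0,0],
    [3,0,0,0.25,0,0,0],
    [3,0,0,0.3,0,0,0],
    [3,0,0,0.33,0,0,0],
    [3,0,0,0.33,0,0,0],
  ],
)

```text
clock: 16.65
tool_pos: [0.5916, -0.2307, 0.159]
orientation: [-180.0, 0.0, -172.2]
force: [0.3, 0.2, -3.4]
opening: 0.0351
```

```bash
python3 - <<'E'
from h import *
from plant import sensors,cams
o=sensors.get_obs();print({k:o[k] for k in("clock","tool_pos","orientation","force","moment","opening")})
s=cams.snapshot("wrist"); t=s["frame"][:,:,::-1];np.savez("w10.npz",**s)
cv2.imwrite("pics/w10.png",t)
E
```

```text
{'clock': 16.65, 'tool_pos': array([ 0.59158076, -0.23074042,  0.15899502]), 'orientation': array([-1.79992265e+02,  1.58384185e-02, -1.72159367e+02]), 'force': array([ 0.2980948 ,  0.16995918, -3.41325478]), 'moment': array([0.00490581, 0.19755839, 0.04690793]), 'opening': 0.035064878704870774}
```

View pics/w10.png

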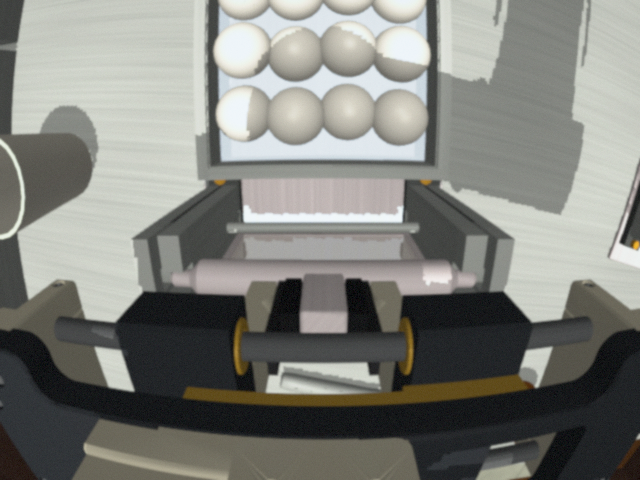

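Matches the home view at the old station (w5), and Fz has begun to ease to −3.4 N. I'll press 0.5 mm more to confirm the seat.

Emit:
move_arm(
  commands=[
    [3,0,0,0.02,0,0,0],
    [3,0,0,0.04,0,0,0],
    [3,0,0,0.05,0,0,0],
    [3,0,0,0.06,0,0,0],
    [3,0,0,0.06,0,0,0],
    [3,0,0,0.06,0,0,0],
    [3,0,0,0.06,0,0,0],
    [3,0,0,0.06,0,0,0],
  ],
)

```text
clock: 17.7
tool_pos: [0.5917, -0.2307, 0.1588]
orientation: [-180.0, 0.0, -172.2]
force: [-3.2, 1.2, 5.3]
opening: 0.035
```

```bash
python3 - <<'E'
from plant import sensors
o=sensors.get_obs();print({k:o[k] for k in("clock","tool_pos","orientation","force","moment","opening")})
E
```

```text
{'clock': 17.7, 'tool_pos': array([ 0.59165176, -0.23074683,  0.15880733]), 'orientation': array([-1.79980472e+02,  3.46719883e-02, -1.72152253e+02]), 'force': array([-3.22905148,  1.20775811,  5.29629191]), 'moment': array([ 0.60637876,  1.05738491, -0.04300534]), 'opening': 0.03500600759474867}
```

Seated: Fz is up to +5 N at TCP z 0.1588, the same as home. Relaxing slightly and opening gradually.

Emit:
move_arm(
  commands=[
    [3,0,0,-0.03,0,0,0],
    [3.8,0,0,-0.03,0,0,0],
    [4.4,0,0,-0.03,0,0,0],
    [5,0,0,-0.03,0,0,0],
    [5.6,0,0,-0.03,0,0,0],
    [6.2,0,0,-0.03,0,0,0],
    [7,0,0,-0.03,0,0,0],
    [8.7,0,0,-0.03,0,0,0],
  ],
)

```text
clock: 18.7
tool_pos: [0.5914, -0.2305, 0.1579]
orientation: [180.0, -0.0, -172.2]
force: [-0.4, -0.4, 0.6]
opening: 0.075
```

Emit:
move_arm(
  commands=[
    [8.7,0,0,0,0,0,0],
    [8.7,0,0,0,0,0,0],
    [8.7,0,0,0,0,0,0],
    [8.7,0,0,0,0,0,0],
    [8.7,0,0,0,0,0,0],
    [8.7,0,0,0,0,0,0],
    [8.7,0,0,0,0,0,0],
    [8.7,0,0,0,0,0,0],
  ],
)

```text
clock: 19.7
tool_pos: [0.5915, -0.2307, 0.1585]
orientation: [180.0, 0.0, -172.2]
force: [0.2, -0.2, -0.1]
opening: 0.0869
```

```bash
python3 - <<'E'
from h import *
from plant import sensors,cams
o=sensors.get_obs();print({k:o[k] for k in("clock","tool_pos","orientation","force","moment","opening")})
s=cams.snapshot("wrist"); t=s["frame"][:,:,::-1];np.savez("w11.npz",**s)
cv2.imwrite("pics/w11.png",t)
E
```

```text
{'clock': 19.7, 'tool_pos': array([ 0.5915088 , -0.23069658,  0.15847499]), 'orientation': array([ 1.79999983e+02,  2.82699138e-03, -1.72161688e+02]), 'force': array([ 0.18098873, -0.17461842, -0.10644265]), 'moment': array([-0.0014789 ,  0.00257033, -0.03060758]), 'opening': 0.08687456280257219}
```

View pics/w11.png

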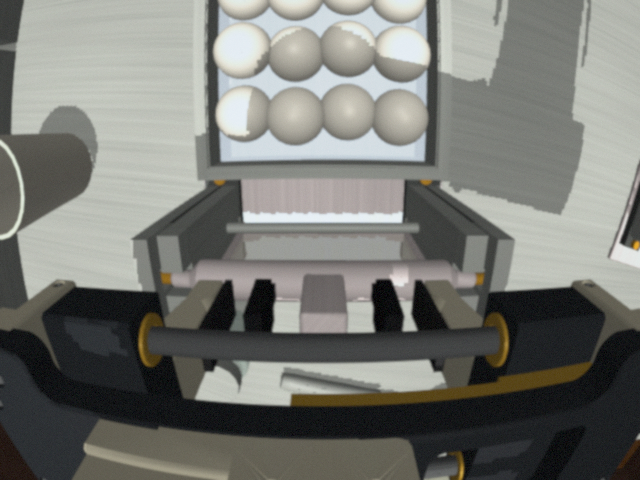

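The pins are out (orange tips at (166,279) and (479,279), as in w4), and the fingers are clear of both tabs. Withdrawing straight up.

Emit:
move_arm(
  commands=[
    [8.7,0,0,-0.5,0,0,0],
    [8.7,0,0,-1.5,0,0,0],
    [8.7,0,0,-3,0,0,0],
    [8.7,0,0,-5,0,0,0],
    [8.7,0,0,-7,0,0,0],
    [8.7,0,0,-9,0,0,0],
    [8.7,0,0,-11,0,0,0],
    [8.7,0,0,-13,0,0,0],
  ],
)

```text
clock: 20.75
tool_pos: [0.5915, -0.2308, 0.2905]
orientation: [-180.0, 0.1, -172.2]
force: [-0.2, -0.4, 1.0]
opening: 0.0869
```

Emit:
move_arm(
  commands=[
    [8.7,1,0,-1,0,0,0],
    [8.7,3,0,-2,0,0,0],
    [8.7,6,0,-3.5,0,0,0],
    [8.7,8,0,-4.5,0,0,0],
    [8.7,9,0,-5,0,0,0],
    [8.7,9,0,-5,0,0,0],
    [8.7,9,0,-5,0,0,0],
    [8.7,9,0,-5,0,0,0],
  ],
)

```text
clock: 21.75
tool_pos: [0.5027, -0.2428, 0.3376]
orientation: [180.0, -0.1, -172.1]
force: [0.0, 0.2, -0.1]
opening: 0.0872
```

```bash
python3 - <<'E'
from h import *
from plant import sensors,cams
o=sensors.get_obs();print({k:o[k] for k in("clock","tool_pos","orientation","force","opening")})
for n in("wrist","scene","top"):
    s=cams.snapshot(n); t=s["frame"][:,:,::-1];np.savez("e"+n+".npz",**s)
    cv2.imwrite(f"pics/e{n}.png",t)
    if n=="wrist": cv2.imwrite("pics/ez.png",cv2.resize(t[200:350,225:430],None,fx=3.9,fy=3.9,interpolation=cv2.INTER_CUBIC))
    if n=="scene": cv2.imwrite("pics/es.png",cv2.resize(t[135:255,205:340],None,fx=5,fy=5,interpolation=cv2.INTER_CUBIC))
E
```

```text
{'clock': 21.75, 'tool_pos': array([ 0.50269855, -0.24279836,  0.33756603]), 'orientation': array([ 1.79974261e+02, -8.22007536e-02, -1.72146563e+02]), 'force': array([ 4.29642961e-05,  2.09202856e-01, -5.65631922e-02]), 'opening': 0.08720610424452013}
```

View pics/ez.png

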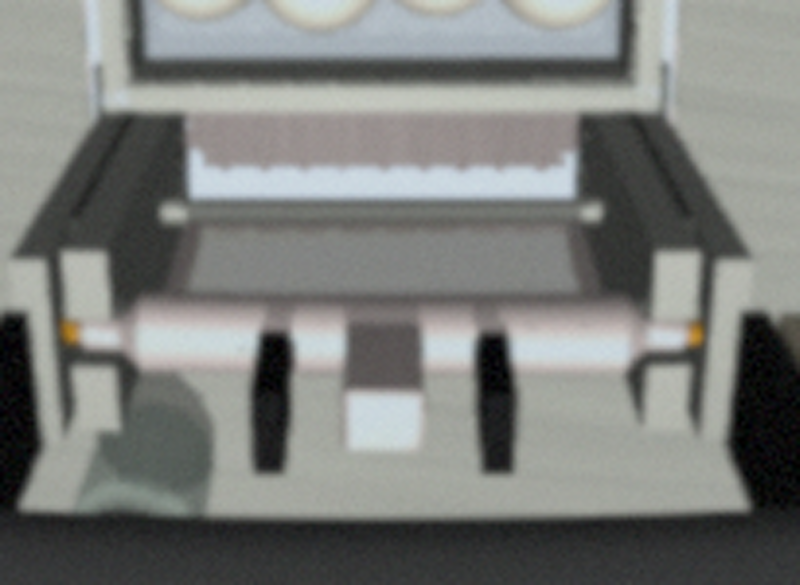

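View pics/es.png

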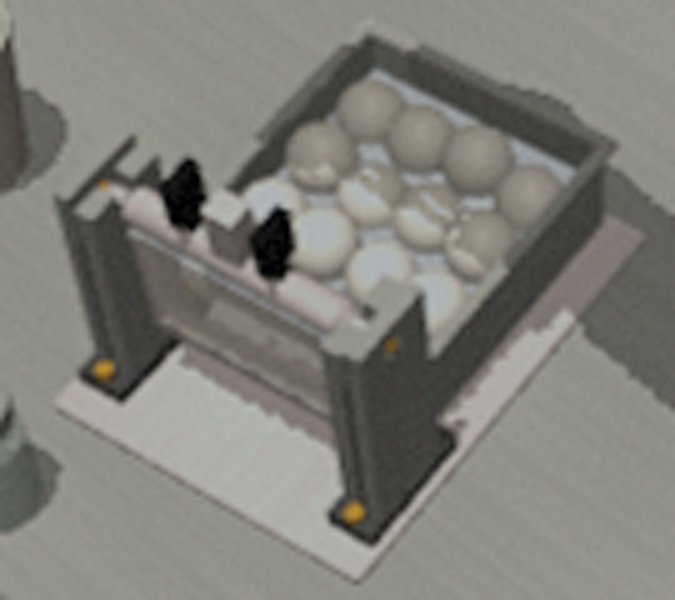

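View pics/escene.png

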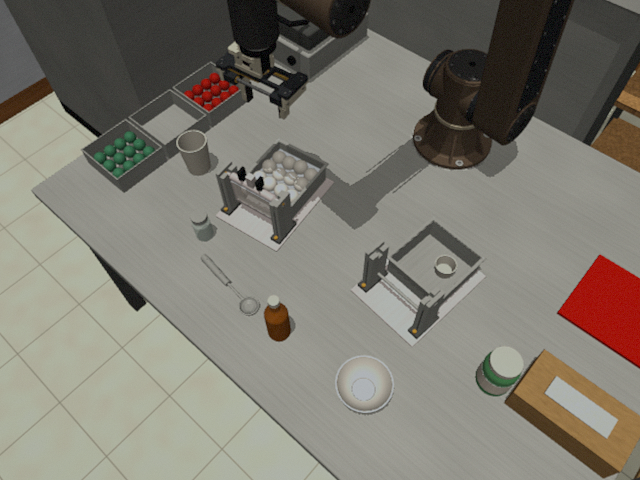

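The guard hangs level, with the panel on the same side as before. An orange pin tip shows through the keeper at es (392,345), and tab spacing (226 px) equals the rest spacing once scaled for camera height. Nothing else has moved. Handing in.

```bash
python3 - <<'E'
from plant import job
print(job.close_job())
E
```

```text
the job is handed in; nothing more can be done
None
```

The splash guard now hangs locked on the full station, facing the same way as before. I handed the job in at about 22 s of the 72 s allowed.

- **Removal:** I squeezed the tabs to their stops (opening 35 mm, pin tips gone from view) and lifted the guard straight off. Only its 4.4 N weight showed on the wrist.
- **Finding the slots:** I took a first estimate from the wrist camera and lowered the guard gently. The noses went into the slots without landing on the cheek tops. There was light side rubbing partway down (about 2 N, 0.7 N m), which cleared when I shifted the guard about 1.3 mm in the station's +x. So the camera estimate was roughly 1 mm off.
- **Seating:** It seated at the same tool height as at the old station, with about 5 N upward on the wrist. I then eased off, opened the fingers gradually and withdrew straight up.
- **Last checks:**
  - Both pin tips are out at the posts, and one shows through its keeper in the scene camera.
  - The tabs are back at their rest spacing.
  - The panel hangs level on the correct side, with the robot clear of it.
  - Nothing else on the counter appears moved in the final scene picture.
  - No check failed, but I didn't view the final top picture.

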